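# Set the ribbon drag wheel

## Robot

A 6-joint arm with a two-finger parallel gripper is mounted at the origin on a cart in front of the work surface, level with it; the furniture and walls round the work are solid. World frame = base frame: x ahead of the robot, y to its left, z up, the work surface at z = 0. Lengths are in mm, angles in rad, forces in N, time in s.
With the tool pointing down it reaches from about 350 to 875 mm from the base axis. Payload 4.2 kg.
Tool frame: the origin (TCP) lies at the very end of the fingers, on their centre line; the grasp point (between the pads) lies 19 mm behind it; z points along the fingers, y is the direction in which the jaws open and shut (so a half turn about z gives the same grasp; the last joint's range is limited). The gripper opens to 85 mm and grips with 20 to 120 N. Pads are 22 mm wide; open, the fingers measure 114 mm over their backs; the gripper's body (76 mm by 85 mm) begins 54 mm behind the grasp point. The pads swing forward as they close: fully open they stand 13 mm farther back than shut.
Start: joints at [1.482, 0.385, 0.008, 0, -1.194, -0.259], TCP at [212.986, 587.568, 231.312] pointing down, gripper open.
Joint ranges: [-3.14, 3.14], [-1.21, 2.06], [-1.07, 1.41], [-3.16, 2.05], [-2.99, -0.16], [-3.1, 3.1]. Speed limits (rad/s): [2.79, 2.79, 3.14, 3.14, 3.14, 3.14].

## Interface

Orientations are given as a unit quaternion [w, x, y, z].
In Python, from plant import env gives the robot as it stands. The module is installed in compiled form; this text tells all that it offers.
- The arm moves only by the tool carry_out, never from a script. Its argument "commands" is a list of rows, each an object with "translation": the shift along the tool's x, y, z in m, a list of three; "rotation": the turn, a rotation vector about the tool's x, y, z in rad, a list of three; "gripper": the closure, from -1 (fully open) to 1 (shut), so that 0 is half open. In form: [{"translation": [dx, dy, dz], "rotation": [rx, ry, rz], "gripper": gripper}, ...]. A call has exactly 5 rows; each row is the pose to reach, as a shift and turn from the pose commanded when the call began, along the tool's axes at that moment; what a row does not reach only later rows make up. A row lasts 1/10 s, in which the tool goes at most 50 mm and 8.59 degrees, less where a joint would pass 70% of its speed; a pose out of reach is approached as far as the arm can. A call with a gripper value outside its range is refused whole. The fingers move at their own pace and stop on an object; "squeeze" is the grip in N (left out, the last holds). Time passes only in rows, so rows that repeat a pose let the fingers close, or fill a call up. It gives the time, the measured TCP pose, the force and the opening at its end, in the units of the state.
- env.get_state(): the state, without advancing time (a new reading comes with each control period).
- env.snapshot(name): name is "scene" or "top" or "wrist"; returns (picture, depth): 420x560x3 uint8, red, green, blue; 420x560 float32, mm along the optical axis (not along the pixel's ray), 0 where there is no reading.
- env.calibration(name): a dict with "fx", "fy", "cx", "cy" (pixels), "pose" (4x4, takes a point from camera to world coordinates). Camera axes: x right, y down, z forward; pixel columns grow to the right and rows downward; lengths in mm; the calibration is good to about 2 mm. A picture is of the moment at which its call begins: read the wrist's pose just before it. calibration takes no time and is no camera call; for the wrist camera it gives the pose at the moment of the call.
- env.job_done(): hands the job in, once; it reports no verdict.
The state is a dict: "clock": time; "qpos": joint angles; "qvel": joint speeds; "effort": joint torques, N m; "eef_pos": TCP position; "eef_rot": TCP orientation; "wrist_force": force on the tool from outside, world axes, zero at the start; "wrist_torque": the same for the moment, N m; "width": opening from 0.0 (shut) to 1.0 (fully open).
Only numpy, scipy, OpenCV 4.12 (cv2) and the standard library are available. Lean on these libraries where they do the work, as an engineer would, in place of code of your own. Each camera call takes 0.05 s, during which the arm holds its last target.

## Task

Two ribbon dispensers stand on the table. On the one that carries the pink ribbon, roll the white thumbwheel recessed in its top until the wheel's red band is at the very top, in line with the two yellow arrows beside the slot, and take your hand away. Leave the wheel of the blue ribbon's dispenser as it is.

Things in the scene. Friction and masses are not known exactly. Their poses are not given: they have to be found in the camera images.
- pink_wheel (a joint): White thumbwheel of the dispenser with the pink spool, d 70, 22 wide, upright in a slot; the top 13 mm of its rim shows. Reads 0 with the middle of its 18 mm long red band at the very top, starts at -0.90 to -0.55 rad (band on the robot's side), stops at +-1.3, grows as its top rolls away from the robot, 35 mm of rim per rad. Light friction (under 1 N at the rim); stays where it is left.
- pink_index (a point): Fixed point: top of that wheel's rim when unpressed, mid-width, between the yellow arrows, 83 mm above the table, 13 above the flat housing top (134 along x, 82 along y). x: level, away from the robot, the way the wheel's top rolls; z up; axle along y, 35 below. The spool stands 118 mm along +x, 119 mm high. The dispenser is fixed; base 250 x 90, x from -73 to +177.
- pink_band (a point): Middle of the red band on the rim of that wheel, 35 mm from its axle; turns with it. The axle is sprung: pressed from above, the wheel sinks up to 10 mm (3 N to start, 7 N at 5 mm, 11 N at 10 mm), so a fingertip pressed 4 to 6 mm down on its top and moved level along the dispenser's x rolls it without slipping.
- blue_band (a point): Middle of the red band on the rim of the other, like thumbwheel, on the dispenser with the blue spool; it turns with that wheel, 35 mm from its axle. To be left alone.

How it is judged:
By the outcome, as a careful person would: the job done as asked, in the order asked, and still so for the second after the job is handed in, with the robot touching nothing.
It also fails if it takes over 32 s, if anything falls off the work surface, if the arm or the gripper's body presses on something with over 40 N, if the wrist force passes 120 N, or if a joint passes its speed limit or range.

## Working session

There is one attempt and no reset: what is moved stays moved. The work goes in short steps, Python scripts to look and compute and a tool call to move; the robot and the scene stay as the last step left them, time stands still between calls to the robot, and variables do not carry over. Pictures are saved under pics/ and viewed, and the job is handed in when it is done.

Besides the shell and the picture viewer there is one more tool, called after ">>>" as a command line: name --argument value ..., lists and objects as JSON in quotes. carry_out: Moves the arm, as the interface text tells. Its arguments: {"type":"object","properties":{"commands":{"type":"array","items":{"type":"object","properties":{"translation":{"type":"array","items":{"type":"number"}},"rotation":{"type":"array","items":{"type":"number"}},"gripper":{"type":"number"}}}},"squeeze":{"type":"number"}},"required":["commands"]}

```bash
mkdir -p pics
python3 - <<'E'
from plant import env
import cv2, numpy as np
print(env.get_state())
for n in ["scene","top"]:
    p,d=env.snapshot(n); cv2.imwrite(f"pics/{n}0.png",p[:,:,::-1]); np.savez(f"{n}0.npz",p=p,d=d,**env.calibration(n))
    print(env.calibration(n))
E
```

```text
{'clock': 0.0, 'qpos': array([ 1.48160881e+00,  3.85547449e-01,  6.60782344e-03, -5.06418019e-04,
       -1.19397127e+00, -2.58585118e-01]), 'qvel': array([-6.76646502e-05, -2.07411550e-04,  5.18684194e-04, -1.37511797e-03,
       -1.03021574e-03, -1.62749489e-03]), 'effort': array([ 8.92079624e-04, -3.92292273e+01,  1.88397413e+01,  4.18607935e+00,
       -4.66443264e-03, -5.03882461e-06]), 'eef_pos': array([212.79253428, 587.03686514, 230.21892109]), 'eef_rot': array([ 1.07340305e-03,  9.84903084e-01, -1.73103269e-01, -1.45057331e-04]), 'wrist_force': array([-0.74183179,  0.11607557, -0.42046264]), 'wrist_torque': array([-0.01185254,  0.03170204,  0.04698513]), 'width': 1.001649263339308}
{'fx': 499.6136276374542, 'fy': 499.6136276374542, 'cx': 287.7851708645907, 'cy': 209.44313491533651, 'pose': array([[-7.23837133e-01, -4.87845092e-01,  4.87921071e-01,
         1.06722154e+02],
       [-6.89772781e-01,  5.28587533e-01, -4.94781498e-01,
         4.22377652e+02],
       [-1.65322699e-02, -6.94695895e-01, -7.19113550e-01,
         7.21727076e+02],
       [ 0.00000000e+00,  0.00000000e+00,  0.00000000e+00,
         1.00000000e+00]])}
{'fx': 393.7499766120443, 'fy': 393.7499766120443, 'cx': 277.6358593185551, 'cy': 198.41367988295156, 'pose': array([[-1.63023871e-02, -9.98165410e-01,  5.83099178e-02,
         4.67859544e+02],
       [-9.99818768e-01,  1.68472940e-02,  8.86561786e-03,
        -1.73978227e+01],
       [-9.83171742e-03, -5.81548194e-02, -9.98259162e-01,
         9.43183833e+02],
       [ 0.00000000e+00,  0.00000000e+00,  0.00000000e+00,
         1.00000000e+00]])}
```

View pics/scene0.png

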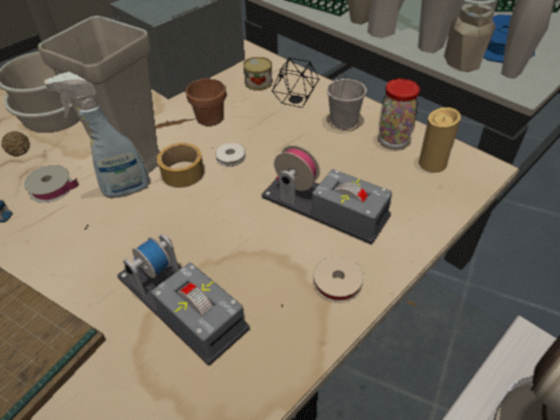

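View pics/top0.png

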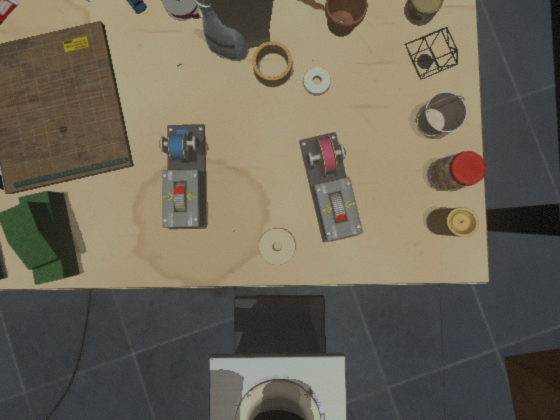

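The pink dispenser is the right-hand one in the top view, with its wheel at about (338,207) and spool at about (325,155). The blue one is at about (180,195).

```bash
cat > h.py <<'E'
import numpy as np, cv2
def world(d,K,P):
    v,u=np.mgrid[:d.shape[0],:d.shape[1]]
    X=np.stack([(u-K[1])/K[0]*d,(v-K[2])/K[0]*d,d],-1)
    return X@P[:3,:3].T+P[:3,3]
def load(n):
    z=np.load(n); return z['p'],z['d'],(float(z['fx']),float(z['cx']),float(z['cy'])),z['pose']
def ray(u,v,z,K,P):
    r=P[:3,:3]@np.array([(u-K[1])/K[0],(v-K[2])/K[0],1]); return P[:3,3]+r*(z-P[2,3])/r[2]
E
python3 - <<'E'
from h import *
for n,box in [("top0.npz",(290,370,120,250)),("scene0.npz",(250,400,130,245))]:
    p,d,K,P=load(n); W=world(d,K,P); u0,u1,v0,v1=box
    w=W[v0:v1,u0:u1].reshape(-1,3); c=p[v0:v1,u0:u1].reshape(-1,3).astype(int)
    ok=d[v0:v1,u0:u1].reshape(-1)>0
    print(n,"table z",np.median(w[ok&(abs(w[:,2])<12),2]))
    m=ok&(abs(w[:,2]-70)<6); 
    q=w[m]; r=cv2.minAreaRect(q[:,:2].astype(np.float32)); print("rect",r,m.sum(),np.median(q[:,2]))
    red=ok&(c[:,0]>150)&(c[:,1]<70)&(c[:,2]<70)&(w[:,2]>60); print("red",red.sum(),w[red].mean(0),w[red].min(0),w[red].max(0))
    yel=ok&(c[:,0]>150)&(c[:,1]>150)&(c[:,2]<110)&(abs(w[:,2]-70)<8); print("yel",yel.sum(),w[yel].mean(0)); 
    if n[0]=='t': print(np.round(w[yel]))
    S=p[v0:v1,u0:u1,::-1]; cv2.imwrite(f"pics/crop_{n[0]}.png",cv2.resize(S,None,fx=4.5,fy=4.5,interpolation=cv2.INTER_CUBIC))
E
```

```text
top0.npz table z 0.660038312571146
rect ((543.249267578125, -131.93496704101562), (230.47499084472656, 82.74838256835938), 12.469593048095703) 1960 70.47000087935851
red 23 [ 476.24429716 -146.55600066   76.37054496] [ 473.06551581 -154.61538752   72.15180852] [ 479.60852812 -139.16706851   81.24259012]
yel 14 [ 500.22597509 -150.47955721   71.34884839]
[[ 508. -163.   70.]
 [ 506. -161.   72.]
 [ 506. -176.   73.]
 [ 506. -178.   72.]
 [ 504. -167.   71.]
 [ 504. -169.   72.]
 [ 504. -171.   74.]
 [ 499. -163.   70.]
 [ 498. -121.   69.]
 [ 497. -165.   72.]
 [ 496. -125.   74.]
 [ 493. -125.   71.]
 [ 491. -110.   69.]
 [ 491. -112.   71.]]
scene0.npz table z -0.6026578069216839
rect ((542.2935791015625, -129.89474487304688), (230.79452514648438, 85.64155578613281), 12.198975563049316) 2198 69.23232751349133
red 58 [ 473.32710105 -146.52285471   71.73184581] [ 467.59602338 -157.40594409   64.58003553] [ 478.93316667 -136.61918867   77.32833384]
yel 26 [ 495.12843408 -134.43510908   70.18084569]
```

```bash
python3 -c "
import cv2
a=cv2.imread('pics/crop_t.png');b=cv2.imread('pics/crop_s.png');import numpy as np
h=580
a=cv2.resize(a,None,fx=h/a.shape[0],fy=h/a.shape[0]);b=cv2.resize(b,(430,int(b.shape[0]*430/b.shape[1])))
b=cv2.copyMakeBorder(b,0,h-b.shape[0],0,0,0)
cv2.imwrite('pics/both.png',np.hstack([a,b]));print(a.shape,b.shape)"
```

```text
(580, 357, 3) (580, 430, 3)
```

View pics/both.png

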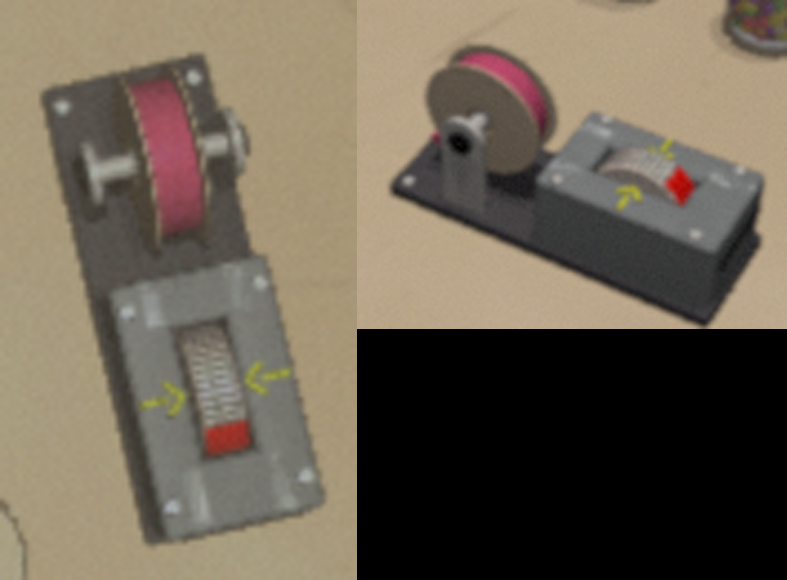

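Run:
```python
from h import *
for n in ["top0.npz","scene0.npz"]:
    p,d,K,P=load(n); W=world(d,K,P).reshape(-1,3); ok=d.reshape(-1)>0; c=p.reshape(-1,3).astype(int)
    m=ok&(abs(W[:,2]-70)<5)&(np.hypot(W[:,0]-500,W[:,1]+145)<82)
    lab=np.zeros(d.size,np.uint8); lab[m]=1
    lab=cv2.morphologyEx(lab.reshape(d.shape),cv2.MORPH_CLOSE,np.ones((7,7)))
    lab=cv2.morphologyEx(lab,cv2.MORPH_OPEN,np.ones((7,7)))
    q=W[(lab.reshape(-1)>0)&m]; r=cv2.minAreaRect(q[:,:2].astype(np.float32)); print(n,r)
    C=np.array(r[0]); 
    a=np.deg2rad(12.4); ex=np.array([np.cos(a),np.sin(a)]); ey=np.array([-ex[1],ex[0]])
    loc=lambda X:np.c_[(X[:,:2]-C)@ex,(X[:,:2]-C)@ey,X[:,2]]
    L=loc(W); red=ok&(c[:,0]>140)&(c[:,1]<90)&(c[:,2]<90)&(abs(L[:,0])<50)&(abs(L[:,1])<25)
    print("red",red.sum(),L[red].mean(0),L[red].min(0),L[red].max(0))
    yel=ok&(c[:,0]>140)&(c[:,1]>140)&(c[:,2]<115)&(abs(L[:,0])<40)&(abs(L[:,1])<41)
    for s in(1,-1):
        y=L[yel&(np.sign(L[:,1])==s)]; print("yel",s,len(y),y.mean(0))
    w=ok&(abs(L[:,0])<36)&(abs(L[:,1])<9)
    # circle fit
    from scipy.optimize import least_squares
    Q=L[w&(L[:,2]>72)]
    f=least_squares(lambda t:np.hypot(Q[:,0]-t[0],Q[:,2]-t[1])-35,[0,48],loss='soft_l1'); print("axle",f.x,len(Q))
    w=ok&(abs(L[:,0])<25)&(L[:,2]>76)&(abs(L[:,1])<20); print("wheel y",L[w,1].mean(),L[w,1].min(),L[w,1].max())
```

```text
top0.npz ((494.2062683105469, -142.79342651367188), (129.90402221679688, 82.33622741699219), 12.21924114227295)
red 37 [-19.38300866   0.18456435  75.27382194] [-24.53846821  -8.39425004  68.0820956 ] [-14.83407672   9.74049428  81.24259012]
yel 1 10 [ 4.5294645  23.88523184 70.964106  ]
yel -1 13 [  4.81730206 -24.89549749  71.71451777]
axle [ 3.77093613 48.99599224] 198
wheel y 0.5728117954958871 -11.007225114392751 11.645303994159208
scene0.npz ((493.17474365234375, -140.4897003173828), (129.56312561035156, 85.36909484863281), 11.229804039001465)
red 72 [-20.6412999   -2.3961242   71.43448675] [-26.26492212 -16.85098904  62.36671856] [-14.54682063   7.60529994  78.55296155]
yel 1 34 [ 4.16615698 21.86287921 69.93195272]
yel -1 14 [  2.40280885 -30.8092251   70.14472555]
axle [ 4.20542016 47.39399066] 215
wheel y 0.4729154127423985 -12.707070716308642 10.82154897160593
```

>>> carry_out --commands '[{"translation": [0.031,0.036,0],"rotation": [0,0,-0.112],"gripper": 1},{"translation": [0.062,0.072,0],"rotation": [0,0,-0.225],"gripper": 1},{"translation": [0.093,0.108,0],"rotation": [0,0,-0.337],"gripper": 1},{"translation": [0.124,0.144,0],"rotation": [0,0,-0.45],"gripper": 1},{"translation": [0.155,0.18,0],"rotation": [0,0,-0.562],"gripper": 1}]' --squeeze 40

```text
clock: 0.6
eef_pos: [297.5, 363.4, 231.0]
eef_rot: [0.0, 0.994, 0.109, -0.0]
wrist_force: [0.3, 0.4, 0.9]
width: 0.145
```

>>> carry_out --commands '[{"translation": [0.0073,0.0485,0],"rotation": [0,0,0],"gripper": 1},{"translation": [0.0146,0.097,0],"rotation": [0,0,0],"gripper": 1},{"translation": [0.022,0.1455,0],"rotation": [0,0,0],"gripper": 1},{"translation": [0.0293,0.194,0],"rotation": [0,0,0],"gripper": 1},{"translation": [0.0367,0.2425,0],"rotation": [0,0,0],"gripper": 1}]'

```text
clock: 1.1
eef_pos: [384.7, 134.4, 231.3]
eef_rot: [-0.0, 0.994, 0.107, 0.0]
wrist_force: [0.5, 0.6, 0.5]
width: 0.0
```

>>> carry_out --commands '[{"translation": [0.0073,0.0485,0],"rotation": [0,0,0],"gripper": 1},{"translation": [0.0146,0.097,0],"rotation": [0,0,0],"gripper": 1},{"translation": [0.022,0.1455,0],"rotation": [0,0,0],"gripper": 1},{"translation": [0.0293,0.194,0],"rotation": [0,0,0],"gripper": 1},{"translation": [0.0367,0.2425,0],"rotation": [0,0,0],"gripper": 1}]'

```text
clock: 1.6
eef_pos: [472.3, -94.9, 231.2]
eef_rot: [-0.0, 0.994, 0.107, -0.0]
wrist_force: [0.3, 0.8, 0.8]
width: 0.0
```

>>> carry_out --commands '[{"translation": [0.004,0.025,0.02],"rotation": [0,0,0],"gripper": 1},{"translation": [0.0075,0.05,0.06],"rotation": [0,0,0],"gripper": 1},{"translation": [0.0075,0.05,0.09],"rotation": [0,0,0],"gripper": 1},{"translation": [0.0075,0.05,0.11],"rotation": [0,0,0],"gripper": 1},{"translation": [0.0075,0.05,0.11],"rotation": [0,0,0],"gripper": 1}]'

```text
clock: 2.1
eef_pos: [487.5, -140.3, 118.0]
eef_rot: [-0.001, 0.994, 0.106, -0.004]
wrist_force: [-0.0, 0.4, -0.8]
width: 0.0
```

Run:
```python
from plant import env
import cv2, numpy as np
s=env.get_state();print(s['clock'],s['eef_pos'],s['eef_rot'],s['wrist_force'],s['width'])
c=env.calibration("wrist");p,d=env.snapshot("wrist"); cv2.imwrite("pics/w1.png",p[:,:,::-1]); np.savez("w1.npz",p=p,d=d,**c)
p,d=env.snapshot("scene"); cv2.imwrite("pics/s1.png",cv2.resize(p[110:260,230:430,::-1],None,fx=4,fy=4)); np.savez("s1.npz",p=p,d=d,**env.calibration("scene"))
```

```text
2.1 [ 487.49074443 -140.27923875  118.00389793] [-6.47740489e-04  9.94335000e-01  1.06213148e-01 -4.03181402e-03] [-0.00963995  0.37639572 -0.75153568] 0.00012407491483105017
```

View pics/w1.png

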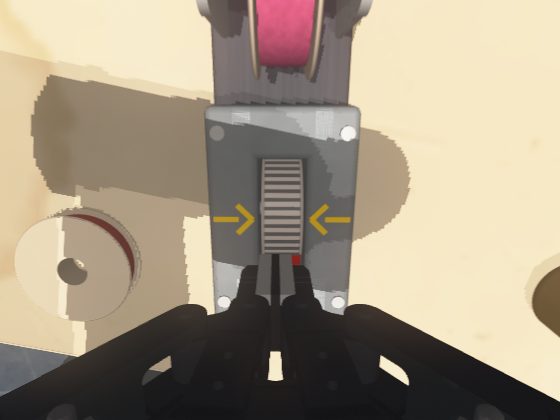

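View pics/s1.png

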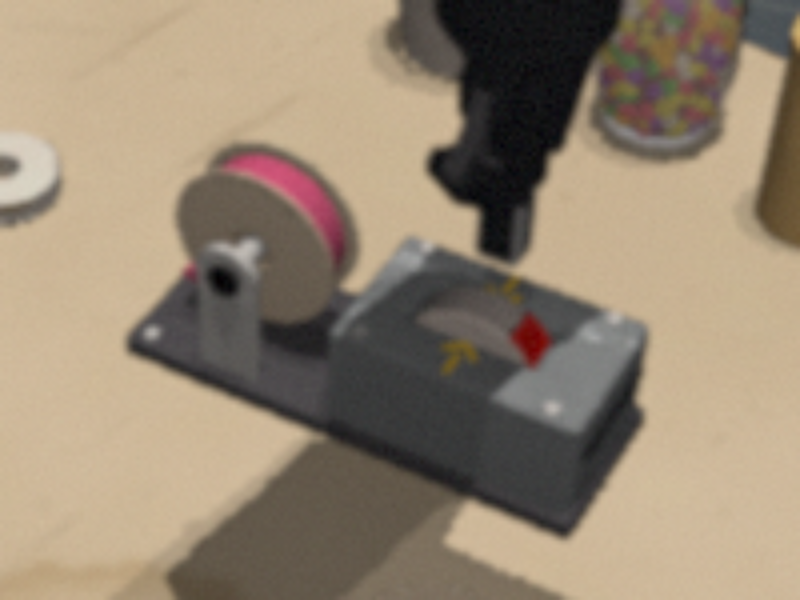

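The wrist view shows the arrow tips at about (255,219) and (310,219), the wheel between columns 261 and 303, and a corner of the red band at (296,260) beside the shut fingers.

Run:
```python
from h import *
p,d,K,P=load("w1.npz"); print(P[:3,3])
for u,v,z in [(255,219,70),(310,219,70),(213,219,70),(351,219,70),(261,205,80),(303,205,80),(206,105,70),(361,105,70)]:
    dd=d[v,u]; X=P[:3,:3]@np.array([(u-K[1])/K[0]*dd,(v-K[2])/K[0]*dd,dd])+P[:3,3]
    print((u,v),ray(u,v,z,K,P).round(1),X.round(1))
# TCP projected
T=np.array([487.5,-140.3,118,1]);c=np.linalg.inv(P)@T;print(K[0]*c[0]/c[2]+K[1],K[0]*c[1]/c[2]+K[2])
```

```text
[ 558.60316853 -124.28496787  259.99486934]
(255, 219) [ 494.5 -126.2   70. ] [ 494.  -126.2   68.7]
(310, 219) [ 501.  -156.2   70. ] [ 501.  -156.2   69.8]
(213, 219) [ 489.5 -103.2   70. ] [ 489.6 -103.2   70.4]
(351, 219) [ 505.9 -178.6   70. ] [ 505.7 -178.8   69.3]
(261, 205) [ 506.1 -127.6   80. ] [ 505.6 -127.6   78.4]
(303, 205) [ 510.8 -149.1   80. ] [ 505.6 -151.8   60.8]
(206, 105) [549.2 -89.7  70. ] [ 5.458e+02 -7.690e+01 -2.000e-01]
(361, 105) [ 566. -167.   70.] [ 568.7 -182.9   -1. ]
277.3163694340494 274.7405130839134
```

>>> carry_out --commands '[{"translation": [-0.001,0.0026,0.01],"rotation": [0,0,0],"gripper": 1},{"translation": [-0.001,0.0026,0.02],"rotation": [0,0,0],"gripper": 1},{"translation": [-0.001,0.0026,0.03],"rotation": [0,0,0],"gripper": 1},{"translation": [-0.001,0.0026,0.03],"rotation": [0,0,0],"gripper": 1},{"translation": [-0.001,0.0026,0.03],"rotation": [0,0,0],"gripper": 1}]'

```text
clock: 2.7
eef_pos: [489.7, -142.8, 91.1]
eef_rot: [0.0, 0.994, 0.107, -0.0]
wrist_force: [0.9, 0.7, 0.2]
width: -0.002
```

>>> carry_out --commands '[{"translation": [0,0,0.006],"rotation": [0,0,0],"gripper": 1},{"translation": [0,0,0.009],"rotation": [0,0,0],"gripper": 1},{"translation": [0,0,0.011],"rotation": [0,0,0],"gripper": 1},{"translation": [0,0,0.013],"rotation": [0,0,0],"gripper": 1},{"translation": [0,0,0.013],"rotation": [0,0,0],"gripper": 1}]'

```text
clock: 3.2
eef_pos: [490.1, -142.8, 78.8]
eef_rot: [0.0, 0.994, 0.107, 0.0]
wrist_force: [-1.2, 0.7, 6.4]
width: 0.0
```

Force is 6.4 N at about 4.2 mm of sink, as expected. Rolling 16 mm.

>>> carry_out --commands '[{"translation": [0.003,0,0.0005],"rotation": [0,0,0],"gripper": 1},{"translation": [0.007,0,0.0005],"rotation": [0,0,0],"gripper": 1},{"translation": [0.011,0,0.0005],"rotation": [0,0,0],"gripper": 1},{"translation": [0.016,0,0.0005],"rotation": [0,0,0],"gripper": 1},{"translation": [0.016,0,0.0005],"rotation": [0,0,0],"gripper": 1}]'

```text
clock: 3.7
eef_pos: [506.9, -139.3, 78.8]
eef_rot: [0.0, 0.994, 0.107, 0.001]
wrist_force: [0.4, 1.7, 5.1]
width: 0.003
```

>>> carry_out --commands '[{"translation": [0,0,0],"rotation": [0,0,0],"gripper": 1},{"translation": [0,0,-0.008],"rotation": [0,0,0],"gripper": 1},{"translation": [0,0,-0.02],"rotation": [0,0,0],"gripper": 1},{"translation": [-0.03,0,-0.04],"rotation": [0,0,0],"gripper": 1},{"translation": [-0.05,0,-0.04],"rotation": [0,0,0],"gripper": 1}]'

```text
clock: 4.2
eef_pos: [456.7, -150.3, 120.2]
eef_rot: [0.0, 0.994, 0.107, 0.002]
wrist_force: [0.5, -0.1, 0.1]
width: -0.001
```

```bash
cat > look.py <<'E'
from plant import env
import sys
from h import *
k=sys.argv[1]
s=env.get_state();print(s['clock'],s['eef_pos'],s['wrist_force'])
I=np.array([497.8,-141.]);a=np.deg2rad(12.3);ex=np.array([np.cos(a),np.sin(a)]);ey=np.array([-ex[1],ex[0]])
for n in ["wrist","scene"]:
    c=env.calibration(n);p,d=env.snapshot(n);np.savez(f"{n}{k}.npz",p=p,d=d,**c)
    p,d,K,P=load(f"{n}{k}.npz"); W=world(d,K,P); 
    L=np.stack([(W[...,:2]-I)@ex,(W[...,:2]-I)@ey,W[...,2]],-1); q=p.astype(int)
    red=(d>0)&(q[...,0]>90)&(q[...,1]<.45*q[...,0])&(q[...,2]<.45*q[...,0])&(abs(L[...,0])<45)&(abs(L[...,1])<16)&(L[...,2]>55)&(L[...,2]<95)
    R=L[red]; 
    if len(R):
        th=np.arctan2(R[:,0],R[:,2]-48); print(n,len(R),R.mean(0).round(1),"ang mean/min/max",th.mean().round(3),np.percentile(th,[2,98]).round(3),"y",R[:,1].min(),R[:,1].max())
    out=p[:,:,::-1] if n=="wrist" else cv2.resize(p[110:260,230:430,::-1],None,fx=4,fy=4)
    cv2.imwrite(f"pics/{n}{k}.png",out)
E
python3 look.py 2
```

```text
4.2 [ 456.65301793 -150.30073993  120.17557136] [ 0.52452482 -0.12210161  0.13090977]
wrist 1046 [-14.4   0.6  80.1] ang mean/min/max -0.422 [-0.695 -0.182] y -9.735961659689076 10.941717977053209
scene 76 [-12.7  -0.8  80. ] ang mean/min/max -0.378 [-0.636 -0.132] y -12.50074227112842 9.991327765754399
```

View pics/wrist2.png

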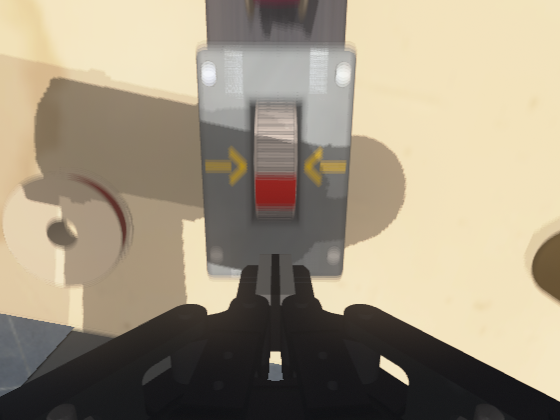

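View pics/scene2.png

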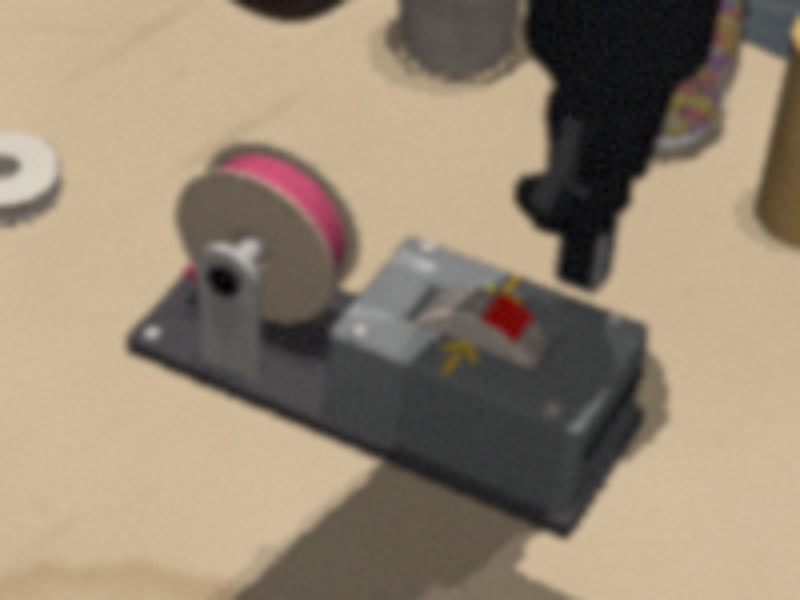

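The band (276,191) is now nearer the arrow line (row 166). The picture is motion-blurred, so I'm holding still and measuring again.

>>> carry_out --commands '[{"translation": [0,0,0],"rotation": [0,0,0],"gripper": 1},{"translation": [0,0,0],"rotation": [0,0,0],"gripper": 1},{"translation": [0,0,0],"rotation": [0,0,0],"gripper": 1},{"translation": [0,0,0],"rotation": [0,0,0],"gripper": 1},{"translation": [0,0,0],"rotation": [0,0,0],"gripper": 1}]'

```text
clock: 4.8
eef_pos: [456.7, -149.9, 117.5]
eef_rot: [-0.0, 0.994, 0.107, -0.0]
wrist_force: [-0.1, -0.7, -0.6]
width: -0.003
```

```bash
cat >> look.py <<'E'
# arrow-referenced angle from wrist image
p,d,K,P=load(f"wrist{k}.npz"); q=p.astype(int)
W=np.stack([[ray(u,v,70,K,P) for u in range(560)] for v in range(420)])
lx=(W[...,:2]-I)@ex; ly=(W[...,:2]-I)@ey
yel=(q[...,0]>100)&(q[...,1]>.6*q[...,0])&(q[...,2]<.5*q[...,0])&(abs(lx)<12)&(abs(ly)>13)&(abs(ly)<41)
for s in(1,-1):
    m=yel&(np.sign(ly)==s); print("arrow",s,m.sum(),lx[m].mean().round(2),ly[m].mean().round(2))
E
python3 look.py 3
```

```text
4.8 [ 456.70796442 -149.94215313  117.51807008] [-0.14737363 -0.7371326  -0.55074958]
wrist 1284 [-11.7   0.6  81.1] ang mean/min/max -0.341 [-0.639 -0.096] y -9.899186479728076 10.927061735538944
scene 76 [-12.8  -0.8  80.1] ang mean/min/max -0.38 [-0.631 -0.13 ] y -12.719040847228548 11.010111403730365
arrow 1 408 0.0 25.31
arrow -1 410 -0.41 -24.11
```

View pics/wrist3.png

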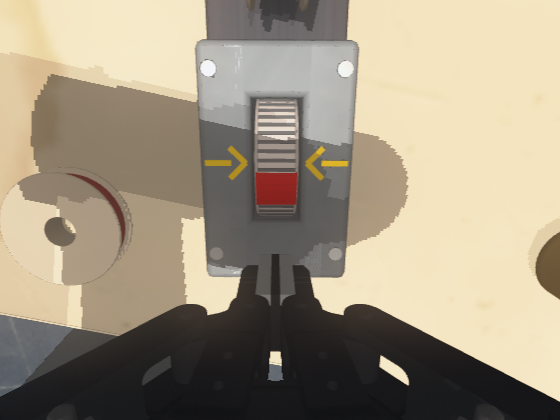

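Band is at about -0.365 rad, so roll about 12.8 mm more.

>>> carry_out --commands '[{"translation": [0.015,0,0],"rotation": [0,0,0],"gripper": 1},{"translation": [0.0356,0,0.01],"rotation": [0,0,0],"gripper": 1},{"translation": [0.0356,0,0.024],"rotation": [0,0,0],"gripper": 1},{"translation": [0.0356,0,0.027],"rotation": [0,0,0],"gripper": 1},{"translation": [0.0356,0,0.027],"rotation": [0,0,0],"gripper": 1}]'

```text
clock: 5.4
eef_pos: [491.3, -142.4, 90.2]
eef_rot: [-0.0, 0.994, 0.107, -0.001]
wrist_force: [0.5, 0.2, 0.0]
width: -0.001
```

>>> carry_out --commands '[{"translation": [0,0,0.004],"rotation": [0,0,0],"gripper": 1},{"translation": [0,0,0.008],"rotation": [0,0,0],"gripper": 1},{"translation": [0,0,0.011],"rotation": [0,0,0],"gripper": 1},{"translation": [0,0,0.0125],"rotation": [0,0,0],"gripper": 1},{"translation": [0,0,0.0125],"rotation": [0,0,0],"gripper": 1}]'

```text
clock: 5.9
eef_pos: [491.9, -142.5, 79.1]
eef_rot: [0.0, 0.994, 0.107, 0.001]
wrist_force: [-0.6, 0.1, 5.4]
width: -0.003
```

>>> carry_out --commands '[{"translation": [0.003,0,0.001],"rotation": [0,0,0],"gripper": 1},{"translation": [0.006,0,0.001],"rotation": [0,0,0],"gripper": 1},{"translation": [0.009,0,0.001],"rotation": [0,0,0],"gripper": 1},{"translation": [0.012,0,0.001],"rotation": [0,0,0],"gripper": 1},{"translation": [0.0128,0,0.001],"rotation": [0,0,0],"gripper": 1}]'

```text
clock: 6.4
eef_pos: [504.7, -139.8, 78.4]
eef_rot: [0.0, 0.994, 0.107, 0.001]
wrist_force: [-0.7, 1.1, 5.9]
width: -0.005
```

>>> carry_out --commands '[{"translation": [0,0,0],"rotation": [0,0,0],"gripper": 1},{"translation": [0,0,0],"rotation": [0,0,0],"gripper": 1},{"translation": [0,0,-0.007],"rotation": [0,0,0],"gripper": 1},{"translation": [0,0,-0.02],"rotation": [0,0,0],"gripper": 1},{"translation": [0,0,-0.04],"rotation": [0,0,0],"gripper": 1}]'

```text
clock: 6.9
eef_pos: [502.5, -139.7, 116.7]
eef_rot: [-0.0, 0.994, 0.107, -0.002]
wrist_force: [0.2, -0.3, 0.0]
width: 0.002
```

>>> carry_out --commands '[{"translation": [-0.03,0,0],"rotation": [0,0,0],"gripper": 1},{"translation": [-0.048,0,0],"rotation": [0,0,0],"gripper": 1},{"translation": [-0.048,0,0],"rotation": [0,0,0],"gripper": 1},{"translation": [-0.048,0,0],"rotation": [0,0,0],"gripper": 1},{"translation": [-0.048,0,0],"rotation": [0,0,0],"gripper": 1}]'

```text
clock: 7.4
eef_pos: [457.8, -149.9, 117.5]
eef_rot: [0.0, 0.994, 0.107, 0.0]
wrist_force: [0.6, 0.5, 0.6]
width: -0.001
```

```bash
python3 look.py 4
```

```text
7.4 [ 457.75829712 -149.90277033  117.45983501] [0.64662965 0.53105682 0.5947678 ]
wrist 1608 [ 0.3  0.5 83. ] ang mean/min/max 0.009 [-0.271  0.272] y -9.814759722630306 10.858662876679617
scene 66 [-1.1 -0.1 82.5] ang mean/min/max -0.03 [-0.261  0.216] y -9.90166659285431 11.055015550702793
arrow 1 409 -0.07 25.25
arrow -1 408 -0.22 -24.3
```

View pics/wrist4.png

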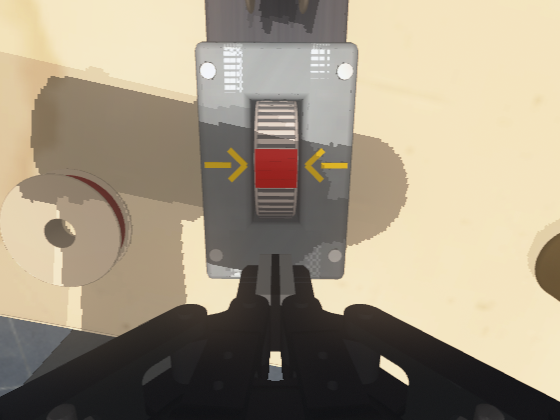

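View pics/scene4.png

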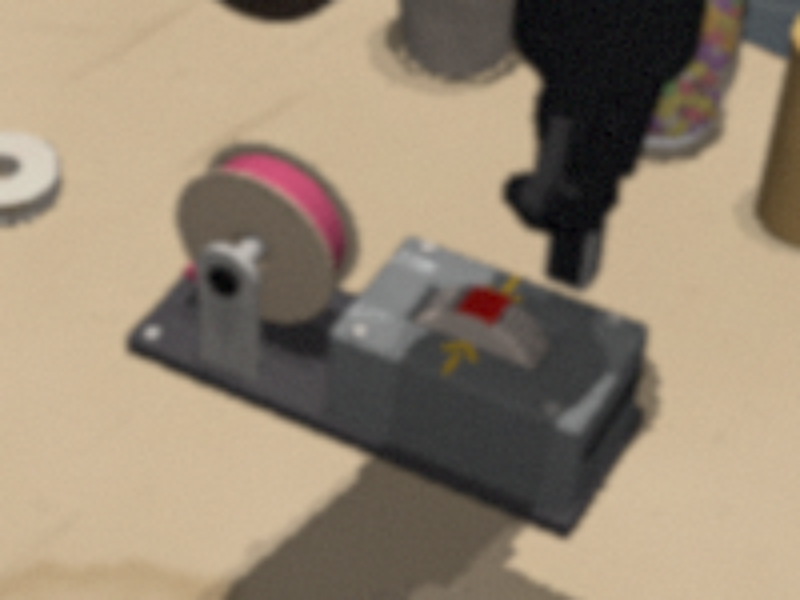

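The band spans -0.271 to +0.272 rad, centred on the arrow line, and the hand is about 40 mm clear. Handing in.

```bash
python3 -c "
from plant import env
print(env.job_done())"
```

```text
the job is handed in; nothing more can be done
None
```

The red band on the pink dispenser's wheel is now at the very top, in line with the two yellow arrows, and the job is handed in. I rolled it with the shut fingertips in two pressed strokes of about 16 mm and 12.8 mm, pressing with about 5 to 6 N.

- **Band position:** in the last wrist picture the band is centred within about 0.005 rad of the arrow line. The coarser scene camera put it at about -0.02 to -0.03 rad, which is within its roughly 2 mm calibration error.
- **Hand clear:** the tool was about 40 mm from the wheel, touching nothing, with the wrist force reading about 1 N (noise level).
- **Time:** the clock was at about 7.5 s of the 32 s allowed.
- **Blue dispenser:** I never touched it, the tool passed over it at 231 mm height. I did not take a separate picture to check its wheel afterwards.

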